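# Square up and clamp a power-module stack

## Task

Dry-fit the power-module stack in the squaring nest: the copper plate (already lying loosely in the nest) at the bottom, the white ceramic insulator on it, the black heat sink on top, fins up, all three pushed home against the two back pins and the locked end stop so that their edges are flush, with the jaw slid shut until it bears firmly on the pile, and left closed. The ceramic is brittle: do not drop it or press hard, do not force the stop out of its setting, and leave the other things on the bench where they are.

Things in the scene. Friction and masses are not known exactly. Their poses are not given: they have to be found in the camera images.
- nest: Squaring nest, fixed on the green bench top (5 mm below the grey mat): aluminium, 184 x 168 x 10 mm (x -134 to 50, y -72 to 96). Origin on its underside, 27 mm short of the back pins: the pile, 54 mm along nest x and 100 mm along nest y, rests on a dark bed (40 x 88 mm, centred), top at z = 16 mm; beside the bed fingers can reach down to z = 10 mm, on the rail to 16 mm.
- back_pins (a point): Point midway between the nest's two back pins, at bed height, where the pile's long side (nest +x side) belongs. The pins are steel, 8 mm across, tops at z = 45 mm, centred 4 mm beyond this line and 36 mm to either side along nest y.
- stop_track (a point): Fixed point on the nest: the innermost place of the end stop's face, 44 mm along nest +y from the nest's centre line, at bed height. The stop, a steel block 30 mm wide, top at z = 42 mm, with a black lock knob, was left locked anywhere from here to 18 mm farther along +y: its setting is not measured but must be seen or felt, and holds to about 18 N. The pile's +y end belongs against it.
- clamp_jaw (a joint): Travel of the sliding jaw in m, along nest +x: 0 fully open, 0.055 when its pad touches a pile that stands against the back pins, 0.060 at its end stop. Slides with about 3 N of friction and stays where it is left.
- jaw_grip (a point): Centre of the top of the jaw's red upright grip, at 67.5 mm above the nest's underside; the grip is 12 mm thick along nest x, 26 mm wide along nest y and stands 34 mm above the grey carriage. It lies 45 mm behind (nest -x of) the pad's face; the carriage ends 9 mm behind it. Push it from behind or pinch it.
- jaw_face (a point): Centre of the face of the jaw's white pad, 30 mm above the nest's underside; the pad is 44 mm wide along nest y and spans z = 19 to 43 mm; it moves with the jaw.
- copper_plate: Copper plate 54 x 100 x 8 mm, 0.39 kg, starts in the nest on the bed, some millimetres off the pins and slightly turned. Origin at the centre of its underside, x along its 54 mm width, y along its length, z up. It may lie either way round.
- ceramic_plate: White ceramic plate 54 x 100 x 8 mm, 0.17 kg, lying flat on the grey mat, whose top is z = 0. Origin at the centre of its underside, x along its 54 mm width, y along its length. It may go in either way round.
- heat_sink: Black finned heat sink 54 x 100 x 19 mm, 0.15 kg (base 7 mm, fins along its length above), lying on the grey mat (z = 0) fins up. Origin at the centre of its underside, x along its 54 mm width, y along its length. It may go in either way round.
- swab_tube: Bystander: upright tube with a blue cap, 30 mm across, 90 mm tall, origin at its foot.
- qc_stamp: Bystander: small brown wooden stamp, 24 mm across, 50 mm tall, origin at its foot.
- tweezers: Bystander: tweezers lying flat, 125 mm long along its y, 11 mm high.
- tip_tin: Bystander: flat round tin, 53 mm across, 20 mm tall.

How it is judged:
At the end, for the whole second after the job is handed in: Copper, ceramic, heat sink lie on one another in that order on the nest's bed (heights within 2 mm), each within 1.5 mm of the back pins, 2 mm of the end stop and 0.03 rad of square; the jaw stays shut on the pile (travel 55 mm within 1.5 mm), its pad bearing with over 1 N; all at rest (z of copper_plate in the frame of nest between 0.014 and 0.018 m and z of ceramic_plate in the frame of nest between 0.022 and 0.026 m and z of heat_sink in the frame of nest between 0.03 and 0.034 m and x of copper_plate in the frame of nest between -0.0015 and 0.0015 m and y of copper_plate in the frame of stop_face between -0.052 and -0.048 m and angle between the x axis of each of copper_plate, ceramic_plate, heat_sink and the x axis of nest, either way round below 0.03 rad and x of ceramic_plate in the frame of nest between -0.0015 and 0.0015 m and y of ceramic_plate in the frame of stop_face between -0.052 and -0.048 m and x of heat_sink in the frame of nest between -0.0015 and 0.0015 m and y of heat_sink in the frame of stop_face between -0.052 and -0.048 m and value of joint clamp_jaw between 0.0535 and 0.0565 m and linear speed of each of copper_plate, ceramic_plate, heat_sink below 0.01 m/s and contact force between clamp_jaw_c5 and anything else above 1 N and contact force between clamp_jaw_c5 and the fingers below 0.5 N); the robot touches nothing.
It fails at once if the ceramic is pressed with more than 30 N by the nest's pins, stop or jaw, or struck with more than 80 N by another layer (contact force between ceramic_plate and nest above 30 N or contact force between ceramic_plate and copper_plate above 80 N or contact force between ceramic_plate and heat_sink above 80 N).
It fails at once if the ceramic is dropped (moves faster than 0.35 m/s while nothing touches it) (contact force between ceramic_plate and anything else below 0.01 N and linear speed of ceramic_plate above 0.35 m/s).
It fails at once if the jaw is pressed on the pile with more than 40 N (contact force between clamp_jaw_c5 and anything else above 40 N).
It fails at once if the end stop is forced out of its setting by more than 2 mm (distance of stop_face from where it was at the start of the episode above 0.002 m).
It fails at once if a bystander is shifted by more than 30 mm (distance of any of swab_tube, qc_stamp, tweezers, tip_tin from where it was at the start of the episode above 0.03 m).
It also fails if it takes over 72 s, if anything falls off the work surface, if the arm or the gripper's body presses on something with over 40 N, if the wrist force passes 120 N, or if a joint passes its speed limit or range.

## Robot

A 7-joint arm with a two-finger parallel gripper is mounted at the origin on a cart in front of the work surface, level with it; the furniture and walls round the work are solid. World frame = base frame: x ahead of the robot, y to its left, z up, the work surface at z = 0. Lengths are in m, angles in rad, forces in N, time in s.
With the tool pointing down it reaches from about 0.425 to 0.875 m from the base axis. Payload 4.7 kg.
Tool frame: the origin (TCP) lies on the centre line of the jaws, within the pads' length; the fingertips stand 17 mm ahead of it and the grasp point (between the pads) lies 2 mm behind it; z points along the fingers, y is the line along which they close (so a half turn about z gives the same grasp; the last joint's range is limited). The gripper opens to 85 mm and grips with 20 to 120 N. Pads are 22 mm wide; open, the fingers measure 114 mm over their backs; the gripper's body (76 mm by 85 mm) begins 54 mm behind the grasp point. The pads swing forward as they close: fully open they stand 13 mm farther back than shut.
Start: joints at [1.197, 0.321, -0.07, 1.45, 0.023, 1.371, -0.057], TCP at [0.246, -0.602, 0.248] pointing down, gripper open.
Joint ranges: [-2.86, 2.86], [-0.3, 2.09], [-1.38, 1.24], [0.06, 2.45], [-1.56, 4.7], [0.09, 2.05], [-2.69, 2.69]. Speed limits (rad/s): [2.57, 2.57, 3.14, 3.14, 3.14, 3.14, 3.14].

## Interface

Orientations are given as a unit quaternion [x, y, z, w].
In Python, from cell import move_ptp, servo_line, move_joints, move_gripper, dwell, ik, camera, calibration, MotionError, close_job, read_time_s, read_joints, read_dq, read_joint_efforts, read_tcp_pos, read_tcp_rot, read_ft_force, read_wrist_torque, read_gripper_width, read_grasp_force gives the robot as it stands. The module is installed in compiled form; this text tells all that it offers. Calls block until the motion is done:
- move_ptp(position, orientation): joint-space move of the TCP to a pose.
- servo_line(position, frame=None, velocity=0.15, max_force=None): straight line of the TCP; frame=None keeps the orientation; velocity is the mean speed in m/s. With max_force (N) it stops when the force on the tool has changed by that much, and returns True; else False.
- move_joints(angles): joint-space move.
- move_gripper(opening, grip_force=None): opening from 0.0 (shut) to 1.0 (fully open); grip_force is the grip in N (None keeps the last); returns when the fingers have stopped.
- dwell(seconds).
- ik(position, orientation): joint angles nearest the present ones, or None.
- camera(name): name is "side" or "top" or "wrist"; returns the picture (400x640x3 uint8, blue, green, red); there is no depth.
- calibration(name): a dict with "mtx" (3x3 intrinsics, pixels), "origin" and "attitude" of the camera in the world. Camera axes: x right, y down, z forward; pixel columns grow to the right and rows downward; lengths in m; the calibration is good to about 2 mm. A picture is of the moment at which its call begins: read the wrist's pose just before it. calibration takes no time and is no camera call; for the wrist camera it gives the pose at the moment of the call.
A pose or a line that the arm cannot do raises MotionError and nothing moves.
- close_job(): hands the job in; it is judged then, once.
Readings, each from a call of its own:
- read_time_s(): time.
- read_joints(): joint angles.
- read_dq(): joint speeds.
- read_joint_efforts(): joint torques, N m.
- read_tcp_pos(): TCP position.
- read_tcp_rot(): TCP orientation.
- read_ft_force(): force on the tool from outside, world axes, zero at the start.
- read_wrist_torque(): the same for the moment, N m.
- read_gripper_width(): opening from 0.0 (shut) to 1.0 (fully open).
- read_grasp_force(): force on a finger pad.
Only numpy, scipy, OpenCV 4.12 (cv2) and the standard library are available. Lean on these libraries where they do the work, as an engineer would, in place of code of your own. Each camera call takes 0.05 s, during which the arm holds its last target. There are 200 camera calls.

## Working session

There is one attempt and no reset: what is moved stays moved. The work goes in short steps, each a Python script; the robot and the scene stay as the last script left them, time stands still between calls to the robot, and variables do not carry over. Pictures are saved under pics/ and viewed, at most 10 in all, crops included, and the job is handed in when it is done.

```bash
mkdir -p pics; python3 - <<'E'
from cell import *
import cv2
for n in("top","side"):
    cv2.imwrite(f"pics/{n}0.png",camera(n)); c=calibration(n); print(n,c)
print(read_time_s(),read_tcp_pos(),read_tcp_rot(),calibration("wrist"))
E
```

```text
top {'mtx': array([[429.37376976,   0.        , 322.30321936],
       [  0.        , 429.37376976, 196.10079636],
       [  0.        ,   0.        ,   1.        ]]), 'origin': array([ 0.38304312, -0.07344385,  1.17069847]), 'attitude': array([ 0.71143934, -0.69865515,  0.0563235 , -0.05062321])}
side {'mtx': array([[438.07914597,   0.        , 318.23902071],
       [  0.        , 438.07914597, 203.02058675],
       [  0.        ,   0.        ,   1.        ]]), 'origin': array([0.15081981, 0.53344872, 0.51861199]), 'attitude': array([-0.26596612,  0.83489839, -0.46055191,  0.14176966])}
0.1 [ 0.24562609 -0.60132737  0.247354  ] [ 9.81251598e-01  1.92729316e-01 -1.95277904e-04 -8.21490012e-04] {'mtx': array([[330.48287747,   0.        , 316.91313928],
       [  0.        , 330.48287747, 197.49896646],
       [  0.        ,   0.        ,   1.        ]]), 'origin': array([ 0.32074194, -0.57152599,  0.37245208]), 'attitude': array([ 0.81962579, -0.55033571, -0.08966921,  0.13154314])}
```

View pics/top0.png

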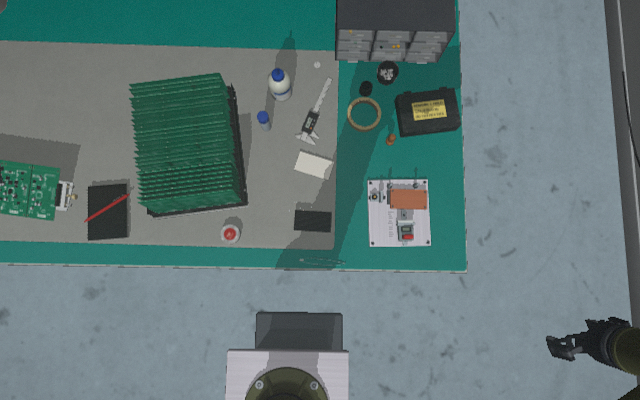

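View pics/side0.png

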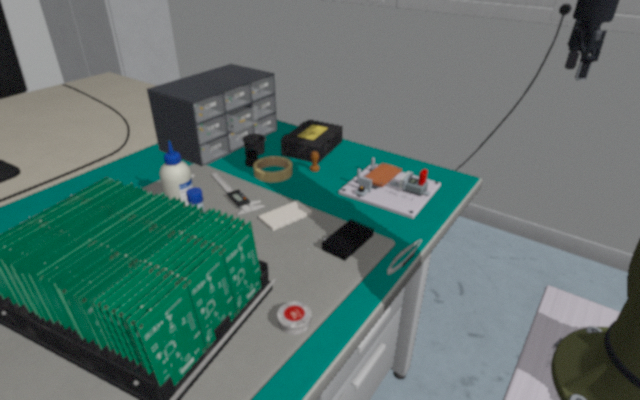

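```bash
cat > h.py <<'E'
from cell import *
import numpy as np, cv2
from scipy.spatial.transform import Rotation as R
def ray(c,px,z):
    d=np.linalg.inv(c["mtx"])@np.array([px[0],px[1],1.]); d=R.from_quat(c["attitude"]).as_matrix()@d
    o=np.array(c["origin"]); return (o+d*(z-o[2])/d[2])
def down(yaw):  # tool x axis at yaw in world, pointing down
    return (R.from_euler('z',yaw)*R.from_euler('x',np.pi)).as_quat()
def shot(name,cam="wrist"):
    c=calibration(cam); im=camera(cam); cv2.imwrite(f"pics/{name}.png",im); np.save(f"pics/{name}.npy",c,allow_pickle=True); return im,c
E
python3 - <<'E'
from h import *
c=calibration("top")
for n,p,z in [("ceramic",(313,164),.008),("sink",(313,221),.019),("nestTL",(369,179),.005),("nestTR",(428,179),.005),("nestBR",(430,245),.005),("nestBL",(372,247),.005),("copper",(408,199),.019),("grip",(405,229),.0625),("stamp",(391,138),0.02),("tweez",(321,262),0)]: print(n,ray(c,p,z).round(3))
w=calibration("wrist"); q=R.from_quat(read_tcp_rot())
print(q.inv().apply(w["origin"]-read_tcp_pos()),(q.inv()*R.from_quat(w["attitude"])).as_matrix().round(3))
for p in [(0.6,-.05),(0.45,-.05),(.5,-.3)]:
  for yaw in (-np.pi/2,0,np.pi/2,np.pi): print(p,round(yaw,2),ik([*p,.25],down(yaw)))
E
```

```text
ceramic [ 0.65  -0.054  0.008]
sink [ 0.491 -0.057  0.019]
nestTL [ 0.611 -0.21   0.005]
nestTR [ 0.614 -0.373  0.005]
nestBR [ 0.433 -0.375  0.005]
nestBL [ 0.424 -0.218  0.005]
copper [ 0.555 -0.314  0.019]
grip [ 0.47  -0.296  0.062]
stamp [ 0.725 -0.269  0.02 ]
tweez [ 0.382 -0.081  0.   ]
[ 0.08079906  0.00061267 -0.12510467] [[-0.    -0.949 -0.314]
 [ 1.     0.    -0.001]
 [ 0.001 -0.314  0.949]]
(0.6, -0.05) -1.57 None
(0.6, -0.05) 0 [ 0.54582402  0.27101021 -0.60860352  1.55662069  0.15705089  1.36335383
 -1.64885321]
(0.6, -0.05) 1.57 [ 0.62226392  0.28908932 -0.70644877  1.55401919  0.19004257  1.36868184
 -0.10192947]
(0.6, -0.05) 3.14 [ 0.67804461  0.30526689 -0.7800388   1.55219593  0.21725811  1.37364272
  1.44924218]
(0.45, -0.05) -1.57 None
(0.45, -0.05) 0 [ 0.64927403 -0.09370316 -0.55655831  1.89248847 -0.05093047  1.32903225
 -1.46390698]
(0.45, -0.05) 1.57 [ 0.42029609 -0.09188421 -0.34414146  1.89896807 -0.03188793  1.32926701
  0.08512471]
(0.45, -0.05) 3.14 [ 0.77158844 -0.09730479 -0.6687776   1.8893524  -0.06207925  1.32912475
  1.69078769]
(0.5, -0.3) -1.57 [ 0.62535298  0.18366935 -0.14862276  1.6176767   0.02776959  1.34231197
 -2.66868976]
(0.5, -0.3) 0 [ 0.73645926  0.19128975 -0.27603631  1.61352254  0.05320242  1.34416638
 -1.11754891]
(0.5, -0.3) 1.57 [ 0.88614436  0.20669422 -0.45006942  1.6080832   0.09167383  1.34780802
  0.42411868]
(0.5, -0.3) 3.14 [ 0.99445459  0.2226054  -0.57877691  1.60432347  0.12403916  1.3516414
  1.97075704]
```

```bash
python3 - <<'E'
from h import *
move_ptp([.54,-.30,.25],down(np.pi/2)); shot("nest")
move_ptp([.57,-.07,.25],down(np.pi/2)); shot("parts")
print(read_time_s())
E
```

```text
2.6833
```

View pics/nest.png

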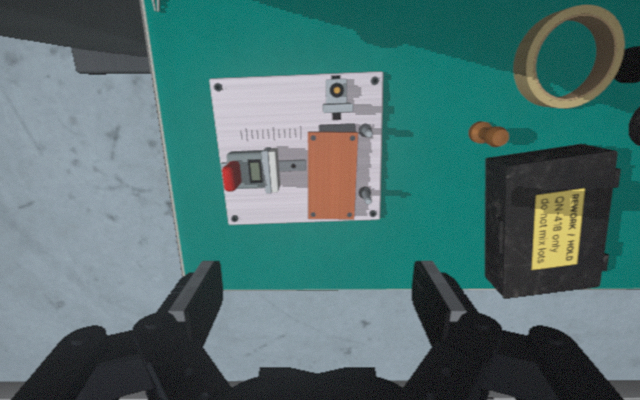

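View pics/parts.png

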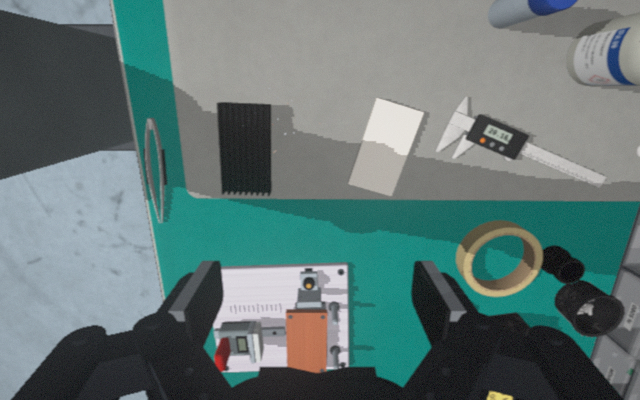

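```bash
cat > det.py <<'E'
from h import *
def rect(c,mask,box,z):
    m=np.zeros_like(mask); x0,y0,x1,y1=box; m[y0:y1,x0:x1]=mask[y0:y1,x0:x1]
    m=cv2.morphologyEx(m,cv2.MORPH_CLOSE,np.ones((5,5))); m=cv2.morphologyEx(m,cv2.MORPH_OPEN,np.ones((7,7)))
    k=max(cv2.findContours(m,cv2.RETR_EXTERNAL,cv2.CHAIN_APPROX_NONE)[0],key=cv2.contourArea)[:,0]
    w=np.array([ray(c,p,z)[:2] for p in k])
    r=cv2.minAreaRect((w*1000).astype(np.float32)); b=cv2.boxPoints(r)/1000
    e=[b[1]-b[0],b[2]-b[1]]; l=max(e,key=np.linalg.norm); yaw=np.arctan2(l[1],l[0])%np.pi
    return np.array(r[0])/1000,yaw,sorted(r[1])
E
cat > m.py <<'E'
from det import *
def load(n): return cv2.imread(f"pics/{n}.png"),np.load(f"pics/{n}.npy",allow_pickle=True).item()
im,c=load("nest"); h=cv2.cvtColor(im,cv2.COLOR_BGR2HSV)
cop=cv2.inRange(h,(3,90,60),(18,255,255)); print("copper",rect(c,cop,(290,110,375,235),.019))
notgreen=cv2.bitwise_not(cv2.inRange(h,(60,80,0),(100,255,255))); print("nest",rect(c,notgreen,(195,60,400,235),.005))
for p in [(219,87),(375,81),(235,218),(373,213)]: 
    x,y=p; s=cv2.cvtColor(im,cv2.COLOR_BGR2GRAY)[y-8:y+9,x-8:x+9]; mm=cv2.moments((s<90).astype(np.uint8),True)
    q=(x-8+mm['m10']/mm['m00'],y-8+mm['m01']/mm['m00']); print("screw",np.round(q,1),ray(c,q,.006).round(4)[:2])
im2,c2=load("parts"); h2=cv2.cvtColor(im2,cv2.COLOR_BGR2HSV); g=cv2.cvtColor(im2,cv2.COLOR_BGR2GRAY)
print("sink",rect(c2,cv2.inRange(g,0,60),(195,90,295,205),.015))
bl=cv2.GaussianBlur(im2,(3,3),0); print("samples",im2[120,395],im2[175,375],im2[175,330],im2[110,340],im2[150,330])
np.set_printoptions(linewidth=150)
for y in (120,180): print(g[y,340:430:3])
cv2.imwrite("pics/zoom.png",np.hstack([cv2.resize(im[65:235,205:400],None,fx=4,fy=3.5,interpolation=cv2.INTER_CUBIC)])[:600,:780])
E
python3 m.py
```

```text
copper (array([ 0.55528076, -0.31608105]), np.float32(1.5612928), [52.675506591796875, 98.77626037597656])
nest (array([ 0.51972821, -0.29242719]), np.float32(0.034399882), [168.19949340820312, 184.4847412109375])
screw [217.6  86.7] [ 0.4342 -0.2206]
screw [374.4  80.4] [ 0.5998 -0.215 ]
screw [234.2 218. ] [ 0.4393 -0.37  ]
screw [376.2 212.6] [ 0.6094 -0.3638]
sink (array([ 0.49141632, -0.05708082]), np.float32(1.5306454), [55.20637893676758, 98.50760650634766])
samples [220 226 229] [167 175 179] [116 120 118] [154 157 159] [117 121 121]
[157 161 160 160 157 158 157 156 155 162 227 225 228 227 228 226 227 226 226 227 227 228 226 225 226 226 226 160 123 146]
[117 119 120 149 177 178 174 177 177 173 177 177 178 178 175 175 176 177 178 153 122 122 118 122 118 123 121 123 126 122]
```

View pics/zoom.png

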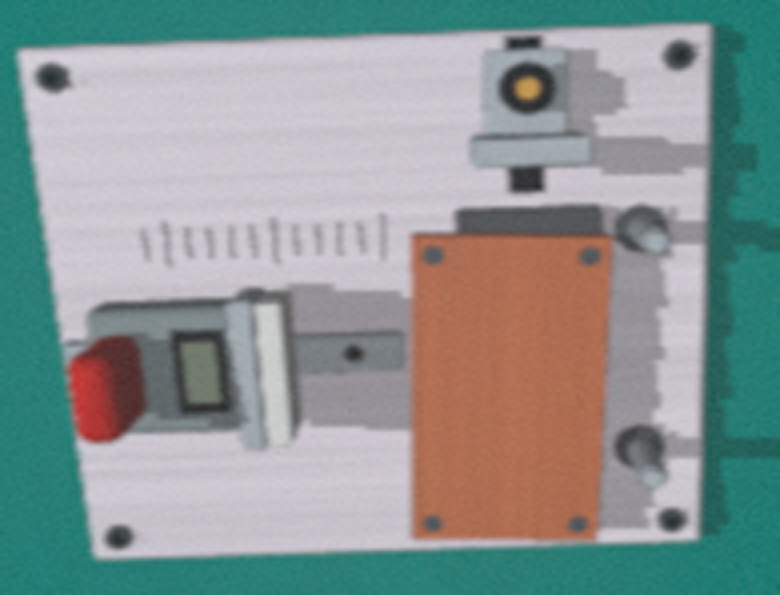

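```bash
cat > m2.py <<'E'
from det import *
im=cv2.imread("pics/parts.png");c=np.load("pics/parts.npy",allow_pickle=True).item()
g=cv2.GaussianBlur(cv2.cvtColor(im,cv2.COLOR_BGR2GRAY),(3,3),0)
a=cv2.inRange(g,169,255); box=(340,90,432,200)
print("cer",rect(c,a,box,.008))
h=cv2.cvtColor(im,cv2.COLOR_BGR2HSV); b=cv2.inRange(g,0,60)
for z in (.007,.019): print("sink",rect(c,b,(195,90,295,205),z))
c2=np.load("pics/nest.npy",allow_pickle=True).item()
p=ray(c2,(337.5,112.7),.037)[:2]-[.5621,-.3030]; t=.0344
print("stop y'",p@[-np.sin(t),np.cos(t)],p)
E
python3 m2.py
python3 - <<'E'
from h import *
move_gripper(.635,30)
move_ptp([.57,.03,.06],down(np.pi/2))
print(servo_line([.57,.03,.0],velocity=.03,max_force=4),read_tcp_pos(),read_gripper_width(),read_ft_force())
servo_line([.57,.03,.06]); move_gripper(.75); print(read_time_s())
E
```

```text
cer (array([ 0.64505322, -0.05659241]), np.float32(1.2813903), [55.66307067871094, 98.36857604980469])
sink (array([ 0.48964728, -0.05847763]), np.float32(1.5299535), [56.19642639160156, 100.3432388305664])
sink (array([ 0.4922757 , -0.05631343]), np.float32(1.5299541), [54.363407135009766, 97.07027435302734])
stop y' 0.05742059874224389 [-0.00249371  0.05736877]
True [0.56994975 0.02997273 0.01328795] 0.6314793852760918 [-1.29750933  0.12722359  4.3079285 ]
6.1
```

```bash
cat >> h.py <<'E'
O=np.array([.5621,-.3030]); T=.0344; YN=np.pi/2+T
def W(x,y,z): # nest mm-frame (m) -> world, z = world TCP z
    return [O[0]+x*np.cos(T)-y*np.sin(T),O[1]+x*np.sin(T)+y*np.cos(T),z]
def N(p): d=np.array(p[:2])-O; return np.round([d[0]*np.cos(T)+d[1]*np.sin(T),-d[0]*np.sin(T)+d[1]*np.cos(T),p[2]],4)
E
python3 - <<'E'
from h import *
yc=1.5613
move_ptp([.5553,-.3161,.08],down(yc))
print(servo_line([.5553,-.3161,.0265],velocity=.08,max_force=8),N(read_tcp_pos()))
move_gripper(.5,30); print("w",read_gripper_width(),read_grasp_force())
z=.0268
servo_line(W(-.004,.002,z),down(YN),velocity=.04)
print(servo_line(W(.008,.002,z),velocity=.02,max_force=6),N(read_tcp_pos()),read_ft_force())
x=N(read_tcp_pos())[0]
print(servo_line(W(x,.016,z),velocity=.02,max_force=6),N(read_tcp_pos()),read_ft_force())
print(read_time_s()); shot("cu")
E
```

```text
False [-0.0069 -0.013   0.0267]
w 0.621543803887545 32.40783512592316
True [-0.0035  0.002   0.0274] [-0.34552625  0.41232176  4.45334214]
True [-0.0039  0.0084  0.0274] [-0.0112129   0.73235238  3.48206361]
9.8333
```

View pics/cu.png

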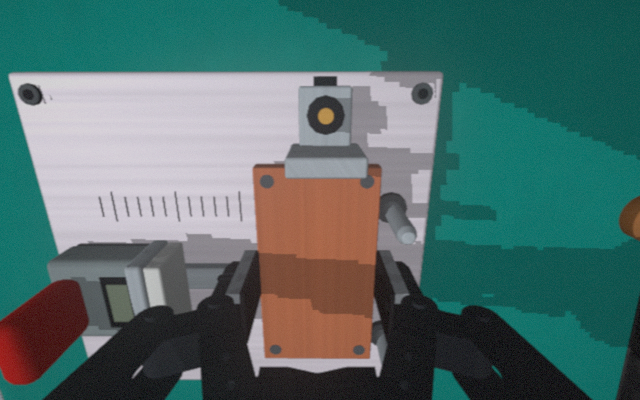

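```bash
python3 - <<'E'
from h import *
z=.0285
servo_line(W(-.0039,.0075,z),velocity=.03); dwell(.2); print(N(read_tcp_pos()),read_ft_force())
print(servo_line(W(.006,.0075,z),velocity=.015,max_force=6),N(read_tcp_pos()),read_ft_force())
x=N(read_tcp_pos())[0]
print(servo_line(W(x,.0135,z),velocity=.015,max_force=6),N(read_tcp_pos()),read_ft_force())
dwell(.1);print(N(read_tcp_pos()),read_ft_force(),read_gripper_width(),read_time_s())
E
```

```text
[-0.0047  0.008   0.0277] [ 0.09720719  0.11107891 -4.05776515]
True [-0.0004  0.0076  0.0274] [-1.07590631 -0.9010935   3.73397104]
True [-0.0007  0.0084  0.0274] [ 1.11436451 -0.19674491  3.12790961]
[-0.0007  0.0084  0.0273] [ 0.30927288 -0.50942967  4.50507102] 0.6191788635863121 11.1583
```

```bash
python3 - <<'E'
from h import *
z=.032
def st(s): print(s,N(read_tcp_pos()),np.round(read_ft_force(),2))
servo_line(W(-.003,.006,z),velocity=.03); dwell(.3); st("up")
r=servo_line(W(.006,.006,z),velocity=.012,max_force=5); st(r); dwell(.2); st("d")
x=N(read_tcp_pos())[0]
r=servo_line(W(x,.0145,z),velocity=.012,max_force=5); st(r); dwell(.2); st("d")
print(read_gripper_width(),read_time_s())
E
```

```text
up [-0.0031  0.0062  0.0317] [ 1.2  -0.2  -2.38]
True [-0.0009  0.0064  0.0304] [-0.33  0.3  -3.3 ]
d [-0.0021  0.0068  0.0291] [-1.01  0.22 -4.02]
True [-0.0028  0.0085  0.0298] [ 1.07 -2.08 -3.34]
d [-0.0039  0.0084  0.0285] [ 1.07 -2.14 -3.06]
0.6176730923008672 13.1167
```

```bash
cat >> h.py <<'E'
def st(s): print(s,N(read_tcp_pos()),np.round(read_ft_force(),1),flush=True)
def seat(z,x0,y0,F=4.,n=10):
    """creep +x then +y in 0.5 mm commanded steps until the reaction grows by F"""
    f0=np.array(read_ft_force()); x,y=x0,y0
    ex=np.array([np.cos(T),np.sin(T),0]); ey=np.array([-np.sin(T),np.cos(T),0])
    for i in range(n):
        x+=.0005; servo_line(W(x,y,z),velocity=.01)
        if (np.array(read_ft_force())-f0)@ex<-F: break
    st(("x",round(x,4)))
    f0=np.array(read_ft_force())
    for i in range(n):
        y+=.0005; servo_line(W(x,y,z),velocity=.01)
        if (np.array(read_ft_force())-f0)@ey<-F: break
    st(("y",round(y,4))); return x,y
E
python3 - <<'E'
from h import *
z=.0295
servo_line(W(-.002,.007,z),down(YN),velocity=.03); dwell(.15); st("up")
x,y=seat(z,-.0015,.007)
servo_line(W(x,y,.0275),velocity=.02); st("low")
move_gripper(.75); st("rel"); servo_line(W(-.001,.008,.10),velocity=.2)
servo_line(W(-.001,-.06,.20),velocity=.3); dwell(.1)
im,c=shot("cu2")
from det import rect
h=cv2.cvtColor(im,cv2.COLOR_BGR2HSV)
r=rect(c,cv2.inRange(h,(3,90,60),(18,255,255)),(200,50,420,330),.019);print(r,N([*r[0],0]),r[1]-YN)
print(read_time_s())
E
```

```text
up [-0.0021  0.0076  0.0292] [ 0.1 -0.3 -3.4]
('x', 0.001) [0.0001 0.007  0.0294] [-4.1  0.6 -1.7]
('y', 0.01) [0.0001 0.0084 0.0292] [-4.6 -3.8 -3.7]
low [0.0002 0.0084 0.0276] [-4.4 -2.6 -0.3]
rel [0.003  0.0105 0.0285] [0.1 0.4 0.5]
(array([ 0.56214893, -0.29696378]), np.float32(1.6059928), [53.10826110839844, 94.2753677368164]) [0.0003 0.006  0.    ] 0.00079643726
18.0083
```

View pics/cu2.png

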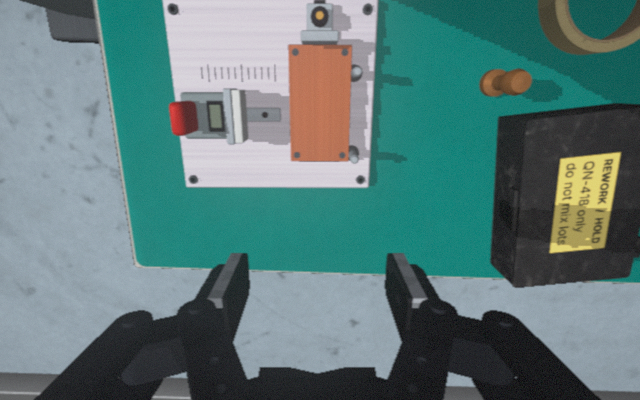

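```bash
cat > place.py <<'E'
from h import *
def place(p,yaw,zs,high):
    q=down(yaw); zg=.0155
    move_ptp([*p,.09],q); print("d",servo_line([*p,zg],velocity=.1,max_force=8)); st("g")
    move_gripper(.5,30); print("w",read_gripper_width(),read_grasp_force())
    if not .58<read_gripper_width()<.68: raise SystemExit("bad grip")
    servo_line([*p,.03],velocity=.1); servo_line([*p,.12],velocity=.2)
    move_ptp(W(-.004,.003,.11),down(YN)); print("w",read_gripper_width()); dwell(.2); st("above")
    servo_line(W(-.004,.003,zs+.008),velocity=.1)
    print(servo_line(W(-.004,.003,zs-.003),velocity=.02,max_force=3)); st("touch"); zt=read_tcp_pos()[2]
    return zt
def finish(z):
    servo_line(W(-.002,.0065,z),velocity=.03); dwell(.15); st("hover")
    x,y=seat(z,-.0015,.0065,F=3.)
    servo_line(W(x-.0008,y-.0007,z-.0012),velocity=.02); dwell(.1); st("low")
E
python3 - <<'E'
from place import *
zt=place([.6451,-.0566],1.2814,.0345,0); print(zt); print(read_time_s())
E
```

```text
d False
g [0.092  0.2435 0.0161] [ 0.3 -0.5 -0.5]
w 0.6190241511277909 32.19162404537201
w 0.6178234211582061
above [-0.0028  0.0052  0.11  ] [ 1.  -0.2 -1.5]
True
touch [-0.0036  0.0027  0.036 ] [-1.1 -0.   4.2]
0.03599143141681976
23.7667
```

```bash
python3 - <<'E'
from place import *
finish(.0368); print(read_time_s()); shot("cer")
E
```

```text
hover [-0.0024  0.0066  0.0363] [-0.2 -0.  -1.7]
('x', 0.001) [0.0001 0.0064 0.0366] [-5.4  0.1  0.6]
('y', 0.0075) [0.0001 0.0065 0.0366] [-4.5 -3.1  0. ]
low [0.     0.0065 0.036 ] [-4.5 -1.2  3.2]
26.325
```

View pics/cer.png

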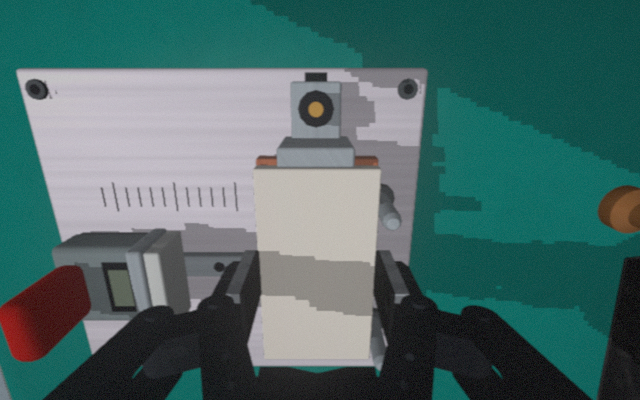

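```bash
python3 - <<'E'
from h import *
im=cv2.imread("pics/cer.png");c=np.load("pics/cer.npy",allow_pickle=True).item()
for col in (265,368): print(im[145:180,col].tolist())
for p,z in [((265,157),.019),((265,167),.027),((368,157),.019),((368,168),.027),((317,165),.037),((270,360),.027),((257,260),.027),((379,260),.027)]: print(p,N(ray(c,p,z)))
E
```

```text
[[187, 181, 185], [189, 179, 184], [188, 180, 185], [194, 184, 190], [191, 183, 188], [189, 182, 189], [191, 183, 190], [193, 185, 190], [195, 184, 191], [183, 176, 183], [133, 133, 144], [81, 82, 101], [62, 65, 86], [56, 66, 99], [73, 91, 136], [79, 99, 150], [81, 102, 155], [82, 102, 156], [76, 98, 151], [74, 86, 122], [87, 94, 106], [98, 101, 107], [98, 102, 104], [116, 117, 121], [151, 158, 162], [170, 177, 184], [180, 187, 192], [179, 185, 190], [182, 188, 193], [182, 187, 193], [180, 185, 193], [181, 188, 193], [181, 187, 193], [184, 189, 195], [177, 185, 191]]
[[132, 126, 127], [132, 127, 132], [136, 129, 132], [133, 129, 129], [131, 125, 131], [138, 131, 134], [137, 130, 135], [136, 128, 134], [137, 132, 134], [131, 126, 130], [108, 108, 113], [69, 70, 85], [53, 57, 79], [57, 68, 85], [53, 66, 100], [62, 77, 114], [66, 79, 117], [64, 79, 118], [62, 76, 117], [66, 79, 114], [80, 88, 105], [96, 99, 102], [99, 102, 105], [110, 115, 121], [149, 155, 157], [169, 181, 181], [178, 186, 192], [181, 189, 192], [178, 185, 190], [179, 183, 190], [179, 188, 192], [178, 188, 191], [180, 187, 191], [181, 187, 193], [180, 186, 192]]
(265, 157) [-0.0224  0.0584  0.019 ]
(265, 167) [-0.0214  0.0558  0.027 ]
(368, 157) [0.0224 0.0583 0.019 ]
(368, 168) [0.0214 0.0553 0.027 ]
(317, 165) [0.0002 0.0589 0.037 ]
(270, 360) [-0.0238 -0.045   0.027 ]
(257, 260) [-0.0272  0.0124  0.027 ]
(379, 260) [0.0285 0.0124 0.027 ]
```

```bash
cat >> h.py <<'E'
EX=np.array([np.cos(T),np.sin(T),0]); EY=np.array([-np.sin(T),np.cos(T),0])
def seat2(z,y0,F=4.,n=14):
    """clear of the pins creep +y to the stop, then +x to the pins"""
    x,y=-.0018,y0; servo_line(W(x,y,z),velocity=.03); dwell(.2); st("hover")
    f0=np.array(read_ft_force())
    for i in range(n):
        y+=.0005; servo_line(W(x,y,z),velocity=.01)
        if (np.array(read_ft_force())-f0)@EY<-F: break
    st(("y",round(y,4),i)); f0=np.array(read_ft_force())
    for i in range(9):
        x+=.0005; servo_line(W(x,y,z),velocity=.01)
        if (np.array(read_ft_force())-f0)@EX<-F: break
    st(("x",round(x,4),i)); return x,y
E
python3 - <<'E'
from h import *
seat2(.0375,.0065); print(read_time_s())
im,c=shot("cer2")
g=cv2.cvtColor(im,cv2.COLOR_BGR2GRAY)
print(im[145:180,265,0],im[145:180,265,2]); print([N(ray(c,(265,r),.027))[1] for r in range(155,170,2)])
E
```

```text
hover [-0.0013  0.0067  0.0375] [ 0.8 -0.  -2.3]
('y', 0.0105, 7) [-0.0019  0.0094  0.0377] [ 0.3 -5.6 -1.9]
('x', 0.0022, 7) [0.     0.0094 0.037 ] [-4.4 -5.3 -1.1]
30.825
[192 193 191 188 187 186 192 192 193 193 190 193 197 198 192 180 119  68
  62  65  83  93  97 111 147 170 184 184 181 181 184 180 184 185 182] [188 189 187 185 183 184 189 188 186 190 187 190 192 193 188 177 131  94
  91  95 104 100 101 116 156 182 198 195 195 193 197 193 195 195 196]
[np.float64(0.0635), np.float64(0.0626), np.float64(0.0618), np.float64(0.061), np.float64(0.0601), np.float64(0.0593), np.float64(0.0584), np.float64(0.0575)]
```

```bash
python3 - <<'E'
from place import *
servo_line(W(.0012,.0098,.0362),velocity=.02); dwell(.1); st("low")
move_gripper(.75); st("rel"); servo_line(W(0,.0094,.11),velocity=.2)
zt=place([.4915,-.0570],1.530,.0430,0); 
seat2(zt+.0012,.004); print(read_time_s())
im,c=shot("sink")
E
```

```text
low [-0.      0.0093  0.0361] [-3.9 -3.9  0.6]
rel [0.0021 0.0115 0.0364] [ 0.   0.3 -0.2]
d False
g [-0.0615  0.2482  0.0159] [0.4 0.2 0.2]
w 0.6228955969215044 33.19408010691404
w 0.6195512016173401
above [-0.0033  0.0052  0.1105] [ 0.   0.2 -1.1]
True
touch [-0.0037  0.0028  0.0436] [ 0.1 -0.4  3.4]
hover [-0.0021  0.0041  0.0444] [-0.8 -0.1 -1.4]
('y', 0.01, 11) [-0.0019  0.0087  0.045 ] [ 1.  -6.  -2.8]
('x', -0.0003, 2) [-0.0016  0.0086  0.0448] [-3.2 -4.9  0.3]
41.6167
```

View pics/sink.png

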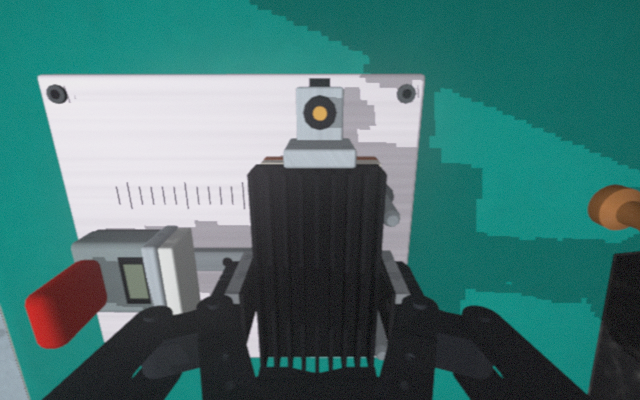

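```bash
python3 - <<'E'
from h import *
c=np.load("pics/nest.npy",allow_pickle=True).item(); im=cv2.imread("pics/nest.png")
h=cv2.cvtColor(im,cv2.COLOR_BGR2HSV); m=cv2.inRange(h,(0,140,80),(8,255,255))|cv2.inRange(h,(172,140,80),(180,255,255)); m[:,290:]=0;m[:120]=0
ys,xs=np.where(m); print(xs.min(),xs.max(),ys.min(),ys.max())
l=xs.min(); P=[N(ray(c,(x,y),.0625)) for x,y in zip(xs,ys)]; print("rear/min",np.min(P,0),np.max(P,0)); print("pad",N(ray(c,(279,170),.038)))
z=.0442
for x in (.0005,.001,.0015,.002):
    servo_line(W(x,.0098,z),velocity=.01)
    if np.array(read_ft_force())@EX<-6: break
st(x)
servo_line(W(x-.0005,.0095,.0436),velocity=.02); st("low")
move_gripper(.75); st("rel"); servo_line(W(-.002,.0094,.12),velocity=.2)
print(read_time_s())
E
```

```text
223 234 166 190
rear/min [-0.1147 -0.0108  0.0625] [-0.1047  0.0134  0.0625]
pad [-0.0628  0.0017  0.038 ]
0.002 [-0.0001  0.0086  0.044 ] [-4.3 -4.7  1.2]
low [-0.0001  0.0086  0.0438] [-4.2 -3.   1.8]
rel [0.0022 0.011  0.0437] [0.5 0.3 0.6]
43.7167
```

```bash
python3 - <<'E'
from h import *
move_gripper(.5)
move_ptp(W(-.109,.001,.10),down(YN))
print("d",servo_line(W(-.109,.001,.061),velocity=.1,max_force=6)); st("down")
move_gripper(.05,30); print(read_gripper_width(),read_grasp_force()); st("grip")
servo_line(W(-.079,.001,.061),velocity=.05); dwell(.1); st("near")
f0=np.array(read_ft_force()); x=-.079
for i in range(26):
    x+=.0005; servo_line(W(x,.001,.061),velocity=.015)
    if (np.array(read_ft_force())-f0)@EX<-9: break
dwell(.1); st(("push",round(x,4))); print(read_time_s()); shot("push")
E
```

```text
d False
down [-0.1084  0.0014  0.0609] [0.4 0.7 0.1]
0.1344636862223536 33.627925515174866
grip [-0.1089  0.0007  0.0618] [-2.   0.9  4.5]
near [-0.0783  0.0007  0.0618] [-1.3  2.1  5.4]
('push', -0.0685) [-0.0721  0.0007  0.0617] [-12.4   2.2  15.3]
51.6917
```

View pics/push.png

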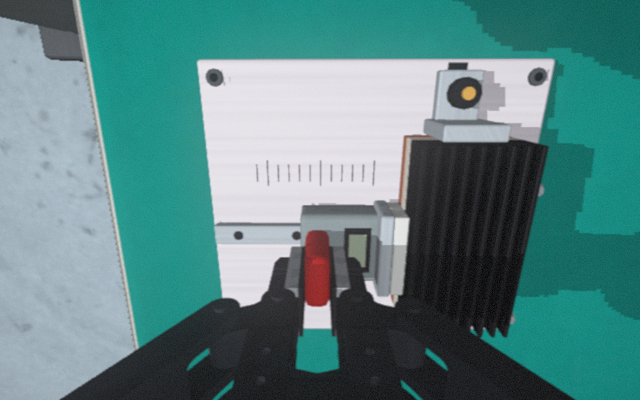

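```bash
python3 - <<'E'
from h import *
from det import rect
move_gripper(.4); st("rel"); p=N(read_tcp_pos()); servo_line(W(-.0721,.001,.12),velocity=.15); st("up")
servo_line(W(-.04,-.02,.25),velocity=.3); dwell(.15)
im,c=shot("fin"); print(read_time_s())
h=cv2.cvtColor(im,cv2.COLOR_BGR2HSV); g=h[...,2]
m=cv2.inRange(h,(0,140,80),(8,255,255))|cv2.inRange(h,(172,140,80),(180,255,255))
r=rect(c,m,(150,50,450,260),.0625); print("red",N([*r[0],0]),r[2])
cp=[ [int(v) for v in p] for p in []]
def pix(x,y,z):
    d=R.from_quat(c["attitude"]).as_matrix().T@(np.array(W(x,y,z))-c["origin"]); q=c["mtx"]@d; return q[:2]/q[2]
q=np.array([pix(x,y,.046) for x in(-.04,.034) for y in(-.06,.07)]); b=[*q.min(0).astype(int),*q.max(0).astype(int)]
r=rect(c,cv2.inRange(g,0,70),b,.046); print("sink",N([*r[0],0]),r[1]-YN,r[2],b)
E
```

```text
rel [-0.0683  0.0012  0.0607] [ 1.1 -0.2 -0.4]
up [-0.0723  0.001   0.1198] [-0.4 -0.3 -0.8]
53.4333
red [-0.0717  0.0009  0.    ] [9.440346717834473, 21.089200973510742]
sink [0.     0.0097 0.    ] 0.0018615723 [52.538082122802734, 94.57854461669922] [np.int64(318), np.int64(78), np.int64(398), np.int64(209)]
```

```bash
python3 -c "
from cell import *
print(close_job(),read_time_s())"
```

```text
the job is handed in; nothing more can be done
the job is handed in; nothing more can be done
```

The copper, ceramic and heat sink are stacked in the nest against the pins and the stop. The jaw was pushed shut on them with about 12 N and left closed at about 55 mm travel. I handed the job in after about 54 s; the result was not shown to me, and the final check measured only the heat sink and jaw positions, not the pad force.

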